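Set out a weighted glue-up on the bench plate

ROBOT

A 6-joint arm with a two-finger parallel gripper is mounted at the origin on the work surface. World frame = base frame: x ahead of the robot, y to its left, z up, the work surface at z = 0. Lengths are in m, angles in rad, forces in N, time in s.
With the tool pointing down it reaches from about 0.375 to 0.9 m from the base axis. Payload 3.1 kg.
Tool frame: the origin (TCP) lies on the centre line of the jaws, within the pads' length; the fingertips stand 22 mm ahead of it and the grasp point (between the pads) lies 3 mm ahead of it; z points along the fingers, y is the line along which they close (so a half turn about z gives the same grasp; the last joint's range is limited). The gripper opens to 85 mm and grips with 20 to 120 N. Pads are 22 mm wide; open, the fingers measure 114 mm over their backs; the gripper's body (76 mm by 85 mm) begins 54 mm behind the grasp point. The pads swing forward as they close: fully open they stand 13 mm farther back than shut.
Start: joints at [-0.178, 0.527, 1.433, -0, 1.181, -0.178], TCP at [0.625, 0, 0.253] pointing down, gripper open.
Joint ranges: [-3.08, 3.08], [-0.75, 2.2], [0.22, 2.44], [-1.43, 4.57], [0, 2.65], [-2.85, 2.85]. Speed limits (rad/s): [2.79, 2.79, 3.14, 3.14, 3.14, 3.14].

INTERFACE

Orientations are given as a unit quaternion [x, y, z, w].
In Python, from station import manip, cams gives the robot as it stands (manip), with the cameras (cams).
- The arm moves only by the tool jog_arm, called after ">>>" as a command line: name --argument value ..., lists and objects as JSON in quotes. Schema: {"type":"object","properties":{"rows":{"type":"array","items":{"type":"number"},"minItems":5,"maxItems":100},"squeeze":{"type":"number"},"only":{"type":"string"},"quiet":{"type":"boolean"},"lines":{"type":"string"}},"required":["rows"],"additionalProperties":false}. rows is one flat list of numbers that holds 1 to 20 rows one after another, with no inner brackets; each row has 5 numbers: dx, dy, dz in normalised numbers (1 is 1 m), then a turn about the tool's z in parts of the range, where 1.0 means 2 pi rad, then the opening from 0.0 (shut) to 1.0 (fully open); each row is the pose to reach, as a shift and turn from the pose commanded when the call began, along the tool's axes at that moment; what a row does not reach only later rows make up. A row lasts 1/10 s, in which the tool goes at most 0.05 m and 0.15 rad, less where a joint would pass 70% of its speed; a pose out of reach is approached as far as the arm can. The fingers move at their own pace and stop on an object; squeeze is the grip in N (left out, the last holds). Time passes only in rows, so rows that do not move let the fingers close. The tool returns the time, the measured TCP pose, the force, the opening and the grip force at its end. only (a regular expression) keeps the lines of the reply that match it, lines (a string "A,B") keeps lines A to B, and quiet returns only ok. Input that does not fit is refused with a message, and nothing moves.
- manip.sense(): the state, without advancing time (a new reading comes with each control period).
- cams.snapshot(name): name is "scene" or "side" or "wrist"; returns a dict with "pixels" (480x640x3 uint8, red, green, blue), "range_z" (480x640 float32, m along the optical axis (not along the pixel's ray), 0 where there is no reading), "fov_y" (degrees; the focal length in pixels is half the picture's height over the tangent of half this angle, whatever the lens; pixels are square), "cx", "cy" (the principal point, pixels), "R" (3x3) and "t" (3): a world point X has camera coordinates R X + t; the wrist camera has in their place "hand_eye" (4x4, takes a point from camera to tool coordinates, whose origin is the TCP and whose axes are the flange's). Camera axes: x right, y down, z forward; pixel columns grow to the right and rows downward; lengths in m; the calibration is good to about 2 mm. A picture is of the moment at which its call begins: read the wrist's pose just before it.
- manip.sign_off(): hands the job in; it is judged then, once.
The state is a dict: "t": time; "q": joint angles; "qd": joint speeds; "tau": joint torques, N m; "tcp_pos": TCP position; "tool_rot": TCP orientation; "force": force on the tool from outside, world axes, zero at the start; "ft_torque": the same for the moment, N m; "finger_gap": opening from 0.0 (shut) to 1.0 (fully open); "gripper_force": force on a finger pad.
Only numpy, scipy, OpenCV 4.12 (cv2) and the standard library are available. Lean on these libraries where they do the work, as an engineer would, in place of code of your own. Each camera call takes 0.05 s, during which the arm holds its last target. There are 200 camera calls.

TASK

Set out a glue-up on the flat steel plate: lay the aluminium tube flat in the middle of the plate, parallel to the plate's short edges, and set the V-block (groove up) beside it on the side towards the vise and the narrow steel bar on its other side, towards the round parts dish, each parallel to the tube, level with its middle and no more than 10 mm away from it. Only once these three are in place, stand the large socket upright on the middle of the tube as the weight. Leave the small socket, the spool and the bottle where they are.

Things in the scene. Friction and masses are not known exactly. Their poses are not given: they have to be found in the camera images.
- plate: Fixed flat blue-grey steel plate lying on the bench, 130 (x) x 180 (y) x 6 mm thick; origin at the centre of its underside, so its top is 6 mm above the bench. Its short (130 mm) edges run along its x axis.
- vise: Fixed small black bench vise on a round foot, 132 mm tall, about 120 mm long and 90 mm wide; origin at the centre of its underside. It stands beyond one 130 mm edge of the plate, to the robot's left or right.
- dish: Fixed round steel parts dish holding a few brass nuts, 112 mm across, 24 mm tall; origin at the centre of its underside. It stands on the other side of the plate from the vise.
- tube: Loose piece of hollow rectangular aluminium tube, lying flat: 70 mm long (x), 34 mm wide (y), 30 mm tall, wall 2.5 mm, open at both ends, about 60 g; origin at the centre of its underside.
- vblock: Loose steel V-block: 60 mm long (x), 40 mm wide (y), 28 mm tall, with a V groove along x in its top (24 mm wide, 12 mm deep), about 420 g; origin at the centre of its underside. The end faces are plain and can be gripped 60 mm apart.
- bar: Loose plain narrow steel bar: 60 mm long (x), 16 mm wide (y), 25 mm tall, standing on its 16 mm face, about 180 g; origin at the centre of its underside.
- socket_large: Loose large steel socket (wrench socket) standing upright: 42 mm tall, 44 mm across its lower half, 40 mm across from 26 mm up, black square in its top, about 250 g; origin at the centre of its underside.
- socket_small: Bystander: loose small steel socket standing upright, 28 mm tall, 26 mm across; origin at the centre of its underside. Leave it alone.
- spool: Bystander: loose grey wire spool lying flat, 64 mm across, 24 mm tall; origin at the centre of its underside. Leave it alone.
- bottle: Bystander: loose white glue bottle standing upright, 38 mm across, 100 mm tall with its pointed cap; origin at the centre of its underside. Leave it alone.

How it is judged:
On the way, in this order (a step that is already met when the one before it is completed fails the run):
1. the tube, the V-block and the bar are in their places on the plate while the large socket is not on the tube yet (x of tube in the frame of plate between -0.015 and 0.015 m and y of tube in the frame of plate between -0.015 and 0.015 m and z of tube in the frame of plate between 0.002 and 0.01 m and angle between the x axis of tube and the x axis of plate, either way round below 0.2 rad and angle between each of tube, vblock, bar's own z axis and vertical below 0.1 rad and y of vblock in the frame of tube between -0.052 and 0.052 m and x of vblock in the frame of tube between -0.015 and 0.015 m and z of vblock in the frame of plate between 0.002 and 0.01 m and angle between the x axis of each of vblock, bar and the x axis of tube, either way round below 0.2 rad and y of bar in the frame of tube between -0.04 and 0.04 m and x of bar in the frame of tube between -0.015 and 0.015 m and z of bar in the frame of plate between 0.002 and 0.01 m and ((y of vise in the frame of plate above 0 m and y of vblock in the frame of plate above 0.015 m and y of bar in the frame of plate below -0.005 m) or (y of vise in the frame of plate below 0 m and y of vblock in the frame of plate below -0.015 m and y of bar in the frame of plate above 0.005 m)) and horizontal distance between socket_large and tube above 0.06 m), for 0.2 s.
2. the large socket stands on the middle of the tube, the other three still in their places (x of tube in the frame of plate between -0.015 and 0.015 m and y of tube in the frame of plate between -0.015 and 0.015 m and z of tube in the frame of plate between 0.002 and 0.01 m and angle between the x axis of tube and the x axis of plate, either way round below 0.2 rad and angle between each of tube, vblock, bar, socket_large's own z axis and vertical below 0.1 rad and y of vblock in the frame of tube between -0.052 and 0.052 m and x of vblock in the frame of tube between -0.015 and 0.015 m and z of vblock in the frame of plate between 0.002 and 0.01 m and angle between the x axis of each of vblock, bar and the x axis of tube, either way round below 0.2 rad and y of bar in the frame of tube between -0.04 and 0.04 m and x of bar in the frame of tube between -0.015 and 0.015 m and z of bar in the frame of plate between 0.002 and 0.01 m and ((y of vise in the frame of plate above 0 m and y of vblock in the frame of plate above 0.015 m and y of bar in the frame of plate below -0.005 m) or (y of vise in the frame of plate below 0 m and y of vblock in the frame of plate below -0.015 m and y of bar in the frame of plate above 0.005 m)) and x of socket_large in the frame of tube between -0.012 and 0.012 m and y of socket_large in the frame of tube between -0.012 and 0.012 m and z of socket_large in the frame of tube between 0.026 and 0.034 m), for 0.2 s.
At the end, for the whole second after the job is handed in: Tube flat within 15 mm of the plate's centre; V-block (vise side) and bar (dish side) on the plate, middles within 15 mm along the tube, gaps at most 15 mm; parallel (tube to short edges, blocks to tube) to 0.2 rad; large socket upright within 12 mm of the tube's middle; all at rest (all of step 2 and linear speed of each of tube, vblock, bar, socket_large below 0.01 m/s and angular speed of each of tube, vblock, bar, socket_large below 0.1 rad/s); the robot touches nothing.
It fails at once if the small socket is moved by more than 20 mm (distance of socket_small from where it was at the start of the episode above 0.02 m).
It fails at once if the spool is moved by more than 20 mm (distance of spool from where it was at the start of the episode above 0.02 m).
It fails at once if the bottle is moved by more than 20 mm (distance of bottle from where it was at the start of the episode above 0.02 m).
It also fails if it takes over 99 s, if anything falls off the work surface, if the arm or the gripper's body presses on something with over 40 N, if the wrist force passes 120 N, or if a joint passes its speed limit or range.

## Working session

There is one attempt and no reset: what is moved stays moved. The work goes in short steps, Python scripts to look and compute and a tool call to move; the robot and the scene stay as the last step left them, time stands still between calls to the robot, and variables do not carry over. Pictures are saved under pics/ and viewed, at most 17 in all, crops included, and the job is handed in when it is done.

```bash
ls; mkdir -p pics
```

Create h.py:
```python
import numpy as np, cv2
from scipy.spatial.transform import Rotation as Ro
from station import manip, cams
def snap(n):
    s=manip.sense(); d=cams.snapshot(n)
    d['f']=240/np.tan(np.radians(d['fov_y'])/2)
    if n=='wrist':
        T=np.eye(4); T[:3,:3]=Ro.from_quat(s['tool_rot']).as_matrix(); T[:3,3]=s['tcp_pos']
        M=T@np.array(d['hand_eye']); d['Rw']=M[:3,:3]; d['c']=M[:3,3]
    else:
        R=np.array(d['R']); d['Rw']=R.T; d['c']=-R.T@np.array(d['t'])
    return d
def ray(d,uv):
    uv=np.atleast_2d(np.asarray(uv,float))
    v=np.c_[(uv[:,0]-d['cx'])/d['f'],(uv[:,1]-d['cy'])/d['f'],np.ones(len(uv))]
    return v@d['Rw'].T
def plane(d,uv,z):
    v=ray(d,uv); return d['c']+v*((z-d['c'][2])/v[:,2])[:,None]
def cloud(d):
    u,v=np.meshgrid(np.arange(640),np.arange(480))
    P=d['c']+ray(d,np.c_[u.ravel(),v.ravel()])*d['range_z'].ravel()[:,None]
    P[d['range_z'].ravel()<=0]=np.nan
    return P.reshape(480,640,3)
def save(d,n): cv2.imwrite('pics/'+n,d['pixels'][:,:,::-1])
```

Run:
```python
from h import *
print(manip.sense())
for n in ('scene','side','wrist'):
    d=snap(n); save(d,n+'0.png'); print(n,d['c'].round(3),d['fov_y'],d['Rw'].round(2).tolist(),(d['range_z']>0).mean())
```

```text
pics
station.py
{'t': 0.0, 'q': array([-1.78497454e-01,  5.28460209e-01,  1.43389680e+00, -1.99190604e-05,
        1.18138769e+00, -1.78497994e-01]), 'qd': array([ 0.00166239,  0.00099127, -0.00055007, -0.00117129,  0.00084214,
        0.00025081]), 'tau': array([ 2.50220628e-04, -4.42344439e+01, -1.78024775e+01, -2.06930472e-04,
        8.36740597e-03,  2.24214921e-05]), 'tcp_pos': array([6.24336353e-01, 1.45645170e-04, 2.52338971e-01]), 'tool_rot': array([ 7.07103500e-01,  7.07109243e-01, -6.21246752e-04, -8.78613494e-04]), 'force': array([-0.1869716 , -0.09213508, -0.65975326]), 'ft_torque': array([-0.01712163, -0.02023337, -0.0293984 ]), 'gripper_force': 0.0, 'finger_gap': 0.997975053843449}
scene [ 1.214 -0.624  0.674] 53.24126667514945 [[0.69, 0.42, -0.59], [0.73, -0.37, 0.58], [0.02, -0.83, -0.56]] 0.9961458333333333
side [ 0.068 -0.949  0.629] 47.16575285719412 [[0.88, -0.25, 0.41], [-0.48, -0.42, 0.77], [-0.02, -0.87, -0.49]] 0.9960774739583333
wrist [0.625 0.083 0.373] 68.85366293521062 [[1.0, 0.0, -0.0], [-0.0, -0.95, -0.32], [-0.0, 0.32, -0.95]] 0.9957845052083333
```

View pics/scene0.png

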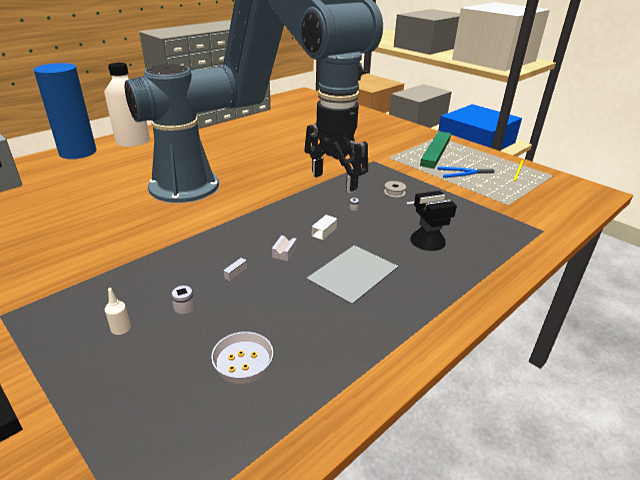

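View pics/side0.png

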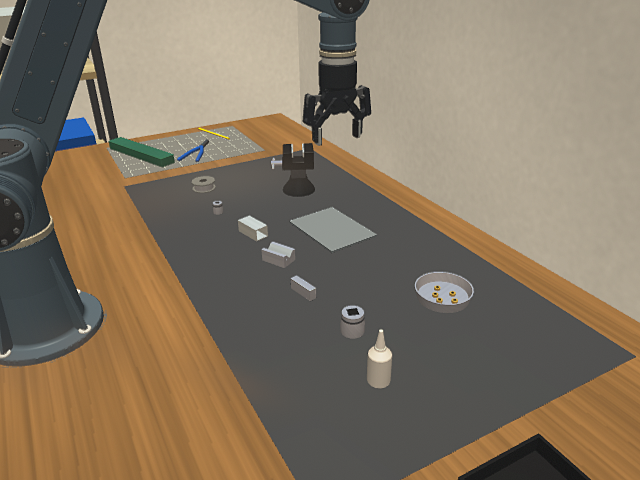

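View pics/wrist0.png

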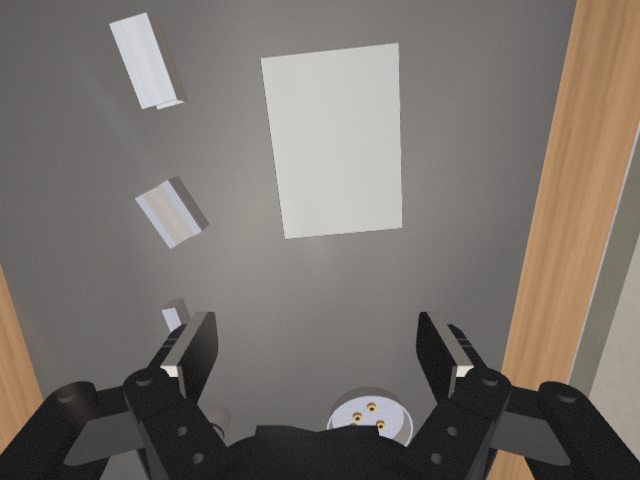

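The scene and side views show the vise at +y, with a row near the robot: spool (395,188), small socket (354,203), tube (324,227), V-block (284,246), bar (235,268), large socket (182,298) and bottle (117,315), scene pixels. The dish is at (242,356). The wrist view shows the plate corners at about (262,58), (398,43), (402,228) and (285,238), the tube at (147,60), the V-block at (171,213), and the bar partly hidden at (175,315).

Create m.py:
```python
from h import *
import sys
def blobs(d,zlo=.012,zhi=.12,box=(.3,.85,-.45,.35)):
    """Connected blobs above the bench; top-face rectangle (ray/plane points) of each."""
    P=cloud(d); z=P[...,2]
    m=(z>zlo)&(z<zhi)&(P[...,0]>box[0])&(P[...,0]<box[1])&(P[...,1]>box[2])&(P[...,1]<box[3])
    n,l,st,ce=cv2.connectedComponentsWithStats(m.astype(np.uint8))
    for i in range(1,n):
        if st[i,4]<60: continue
        Q=P[l==i]; top=np.percentile(Q[:,2],95); T=Q[Q[:,2]>top-.004]
        (cx,cy),(w,h),a=cv2.minAreaRect((T[:,:2]*1000).astype(np.float32))
        if w<h: a+=90; w,h=h,w
        print(f'px {ce[i].round()} n{st[i,4]} top {top*1000:.1f} c {cx:.1f} {cy:.1f} size {w:.1f} {h:.1f} ang {(a+90)%180-90:.1f}')
def plate(d,z=.006):
    g=d['pixels'].astype(int); P=cloud(d)
    m=(g.min(2)>105)&(np.ptp(g,axis=2)<30)&(abs(P[...,2]-.006)<.006)
    m=cv2.morphologyEx(m.astype(np.uint8),cv2.MORPH_OPEN,np.ones((3,3)))
    c=max(cv2.findContours(m,0,2)[0],key=cv2.contourArea)
    q=plane(d,c[:,0,:],z)[:,:2]*1000
    print('plate',cv2.minAreaRect(q.astype(np.float32)), 'z med',np.nanmedian(P[m>0][:,2])*1000)
if __name__=='__main__':
    for n in sys.argv[1:]:
        d=snap(n); print(n); blobs(d); plate(d)
```

```bash
python3 m.py scene side wrist
```

```text
scene
px [431. 221.] n1319 top 117.2 c 682.7 301.3 size 82.8 71.4 ang -26.5
px [354. 203.] n74 top 30.3 c 439.8 283.7 size 25.6 21.9 ang -4.4
px [325. 225.] n294 top 32.2 c 472.6 135.0 size 72.9 37.3 ang -76.0
px [284. 247.] n346 top 29.3 c 475.2 -5.0 size 66.0 40.7 ang -60.6
px [235. 267.] n212 top 26.6 c 464.6 -143.9 size 60.0 18.8 ang -77.7
px [183. 298.] n445 top 43.4 c 488.5 -290.6 size 39.1 38.5 ang -12.5
px [116. 313.] n652 top 88.5 c 460.2 -416.0 size 9.3 8.9 ang 77.2
px [242. 353.] n748 top 25.2 c 692.0 -290.2 size 112.9 109.0 ang -38.5
plate ((642.82080078125, 60.15351104736328), (132.17189025878906, 183.31495666503906), 5.721925735473633) z med 5.464539840918048
side
px [296. 170.] n1022 top 113.8 c 666.2 276.1 size 79.3 26.9 ang -21.8
px [217. 205.] n85 top 29.2 c 436.5 283.0 size 28.8 20.1 ang 70.6
px [251. 225.] n348 top 31.4 c 469.7 133.0 size 74.9 37.0 ang -75.9
px [278. 252.] n452 top 28.4 c 471.4 -5.6 size 63.9 44.1 ang -62.4
px [444. 289.] n685 top 24.3 c 688.9 -291.3 size 111.7 110.5 ang 63.7
px [303. 285.] n258 top 25.9 c 460.2 -143.2 size 62.7 18.9 ang -77.4
px [352. 319.] n577 top 42.7 c 484.0 -291.2 size 39.0 37.4 ang 63.7
px [379. 361.] n919 top 87.2 c 454.5 -417.5 size 8.6 8.6 ang 6.6
plate ((642.515380859375, 57.72836685180664), (130.75389099121094, 180.94754028320312), 5.592230319976807) z med 5.038515344076178
wrist
px [146.  60.] n4054 top 31.9 c 471.0 134.7 size 70.9 35.2 ang -75.8
px [170. 213.] n2644 top 29.4 c 473.1 -4.3 size 60.0 41.1 ang -62.5
px [173. 316.] n466 top 26.6 c 458.9 -127.3 size 29.8 17.5 ang -75.8
px [376. 411.] n794 top 24.9 c 696.5 -269.5 size 111.5 68.4 ang -14.7
px [217. 422.] n429 top 36.9 c 500.8 -281.3 size 26.0 6.1 ang -61.3
plate ((554.1904907226562, -29.797943115234375), (441.555419921875, 357.14654541015625), 87.6839599609375) z med 1.345624184026395
```

Create go.py:
```python
# go.py X Y Z(mm) YAW(deg of closing axis in world): prints tool-frame shift and turn
from h import *
import sys
def go(x,y,z,a):
    s=manip.sense(); R=Ro.from_quat(s['tool_rot']).as_matrix()
    d=R.T@(np.array([x,y,z])/1000-s['tcp_pos'])
    cur=np.degrees(np.arctan2(R[1,1],R[0,1])); t=-np.radians((a-cur+90)%180-90)
    print('shift',d.round(4),'turn',round(t,3),'or',round(t-np.sign(t)*np.pi,3),'cur yaw',cur.round(2),'q6',s['q'][5].round(2),'tcp',s['tcp_pos'].round(4),'F',s['force'].round(1),'gap',s['finger_gap'],'grip',s['gripper_force'],'t',s['t'])
if __name__=='__main__': go(*map(float,sys.argv[1:]))
```

```bash
python3 go.py 471 134.3 110 14.1
```

```text
shift [ 0.1342 -0.1536  0.1431] turn -0.246 or 2.896 cur yaw -0.0 q6 -0.18 tcp [6.248e-01 1.000e-04 2.530e-01] F [-0.   0.3  0.6] gap 0.9999339771094815 grip 0.0 t 0.3
```

The rows are not in the units I measure in: turns go in shares of 2 pi rad. I convert before sending: -0.246 rad / 6.2832 = -0.0392.

>>> jog_arm --rows '[0.134, -0.154, 0.07, -0.0392, 1, 0.134, -0.154, 0.143, -0.0392, 1, 0.134, -0.154, 0.143, -0.0392, 1, 0.134, -0.154, 0.143, -0.0392, 1, 0.134, -0.154, 0.143, -0.0392, 1, 0.134, -0.154, 0.143, -0.0392, 1, 0.134, -0.154, 0.143, -0.0392, 1, 0.134, -0.154, 0.143, -0.0392, 1, 0.134, -0.154, 0.143, -0.0392, 1]' --squeeze 40

```text
t: 1.2
tcp_pos: [0.4734, 0.1334, 0.1113]
tool_rot: [0.615, 0.788, 0.001, 0.002]
force: [-0.5, 0.7, -0.0]
finger_gap: 0.999
gripper_force: 0.0
```

```bash
python3 go.py 471 134.3 25 14.1
```

Run:
```python
from m import *
d=snap('wrist'); save(d,'w1.png'); blobs(d)
```

```text
shift [ 0.0015 -0.0025  0.0863] turn -0.001 or 3.14 cur yaw 14.03 q6 -0.2 tcp [0.4734 0.1334 0.1113] F [-0.5  0.7 -0. ] gap 0.9986859139865149 grip 0.0 t 1.2
px [320.   2.] n122 top 18.2 c 440.9 273.6 size 12.8 2.2 ang 12.9
px [314. 258.] n5860 top 31.3 c 471.2 134.4 size 70.7 34.1 ang -75.6
px [202. 335.] n1170 top 119.5 c 429.8 124.7 size 22.6 14.3 ang -38.0
px [431. 335.] n1148 top 119.4 c 515.5 145.5 size 22.6 14.0 ang 68.0
px [268. 405.] n2709 top 28.8 c 467.6 6.2 size 41.0 37.5 ang 27.4
```

View pics/w1.png

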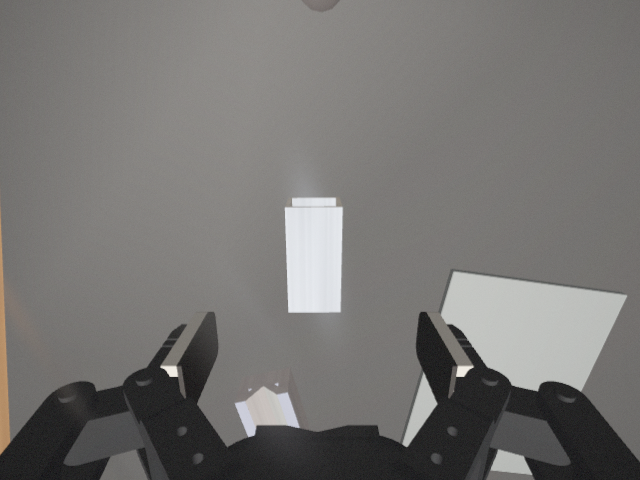

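The tube sits between the fingers at (315,258), aligned with the closing axis, and measures (471.2,134.4) here. That agrees with the earlier views, so I descend and grasp.

>>> jog_arm --rows '[0.001, -0.001, 0.045, 0, 1, 0.001, -0.001, 0.085, 0, 1, 0.001, -0.001, 0.085, 0, 1, 0.001, -0.001, 0.085, 0, 0.2, 0.001, -0.001, 0.085, 0, 0.2, 0.001, -0.001, 0.085, 0, 0.2, 0.001, -0.001, 0.085, 0, 0.2, 0.001, -0.001, 0.085, 0, 0.2, 0.001, -0.001, 0.085, 0, 0.2]' --squeeze 40

```text
t: 2.15
tcp_pos: [0.4712, 0.1348, 0.0276]
tool_rot: [0.615, 0.789, 0.001, 0.002]
force: [-0.2, -0.5, 8.0]
finger_gap: 0.392
gripper_force: 40.7
```

```bash
python3 go.py 642.7 59 120 95.65
```

```text
shift [-0.1154  0.1483 -0.0916] turn -1.423 or 1.718 cur yaw 14.1 q6 -0.2 tcp [0.4712 0.1348 0.0276] F [-0.2 -0.5  8. ] gap 0.3917576397801774 grip 40.690791606903076 t 2.15
```

In the tool's units: -1.423 rad / 6.2832 = -0.2265.

>>> jog_arm --rows '[0, 0, -0.05, 0, 0.2, -0.03, 0.04, -0.09, -0.0239, 0.2, -0.06, 0.07, -0.09, -0.0477, 0.2, -0.09, 0.11, -0.09, -0.0716, 0.2, -0.115, 0.148, -0.09, -0.0955, 0.2, -0.115, 0.148, -0.09, -0.1273, 0.2, -0.115, 0.148, -0.09, -0.1592, 0.2, -0.115, 0.148, -0.09, -0.191, 0.2, -0.115, 0.148, -0.09, -0.2265, 0.2, -0.115, 0.148, -0.09, -0.2265, 0.2, -0.115, 0.148, -0.09, -0.2265, 0.2, -0.115, 0.148, -0.09, -0.2265, 0.2, -0.115, 0.148, -0.09, -0.2265, 0.2, -0.115, 0.148, -0.09, -0.2265, 0.2]'

```text
t: 3.55
tcp_pos: [0.6413, 0.0593, 0.1158]
tool_rot: [-0.049, 0.999, -0.0, 0.0]
force: [0.2, -0.0, -0.5]
finger_gap: 0.388
gripper_force: 40.3
```

```bash
python3 go.py 642.7 59 34 95.65;  python3 - <<'E'
from m import *
import m
d=snap('wrist'); save(d,'w2.png'); blobs(d)
g=d['pixels'].astype(int); P=cloud(d)
mk=((abs(P[...,2]-.006)<.004)&(g.min(2)>120)&(np.ptp(g,axis=2)<30)).astype(np.uint8)
c=max(cv2.findContours(mk,0,2)[0],key=cv2.contourArea)
q=plane(d,c[:,0,:],.006)[:,:2]*1000; print(cv2.minAreaRect(q.astype(np.float32)),np.median(P[mk>0][:,2]))
for n in ('scene','side'): blobs(snap(n),.09,.16,(.56,.74,-.05,.17))
E
```

```text
shift [-0.0013 -0.0005  0.0819] turn -0.001 or 3.14 cur yaw 95.57 q6 -1.75 tcp [0.6413 0.0593 0.1158] F [ 0.2 -0.  -0.5] gap 0.3877880353401258 grip 40.300329476594925 t 3.55
px [198.   3.] n154 top 24.8 c 504.3 -19.0 size 5.0 1.2 ang -69.0
px [317. 325.] n16419 top 119.3 c 641.4 59.0 size 71.6 60.7 ang 5.3
px [617. 334.] n3748 top 34.1 c 685.6 282.0 size 39.9 9.9 ang 19.2
((642.6998901367188, 58.955902099609375), (130.45423889160156, 180.1443328857422), 5.5207953453063965) 0.00623543096026527
px [357. 231.] n855 top 155.4 c 650.8 59.5 size 111.6 26.2 ang 86.1
px [329. 184.] n831 top 156.7 c 634.9 56.7 size 110.2 23.7 ang -81.4
```

View pics/w2.png

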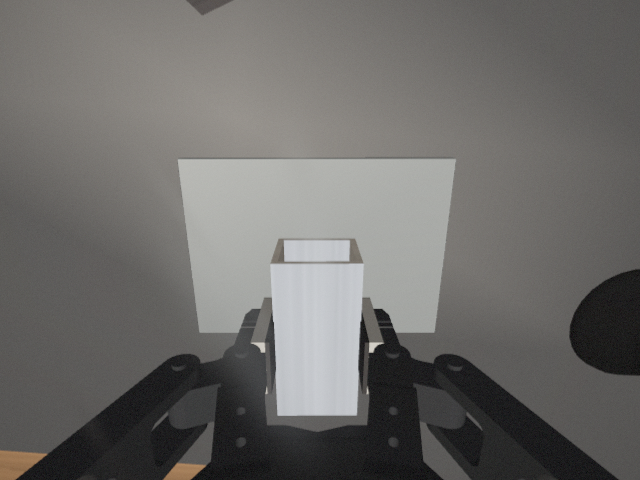

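The wrist view confirms the plate (180–455, 158–332), with its centre at (642.7,59.0) and yaw 5.5°. The tube is held straight at (317,325), so I lower it.

>>> jog_arm --rows '[-0.001, 0, 0.045, 0, 0.2, -0.001, 0, 0.07, 0, 0.2, -0.001, 0, 0.077, 0, 0.2, -0.001, 0, 0.081, 0, 0.2, -0.001, 0, 0.081, 0, 0.2, -0.001, 0, 0.081, 0, 0.2]'

```text
t: 4.3
tcp_pos: [0.6436, 0.0593, 0.0357]
tool_rot: [-0.049, 0.999, -0.0, 0.002]
force: [-0.3, -0.0, -0.7]
finger_gap: 0.386
gripper_force: 40.3
```

```bash
python3 go.py 642.7 59 34 95.65
```

```text
shift [ 0.0009 -0.0002  0.0017] turn -0.0 or 3.141 cur yaw 95.62 q6 -1.75 tcp [0.6436 0.0593 0.0357] F [-0.3 -0.  -0.7] gap 0.3858977099042591 grip 40.29038965702057 t 4.3
```

>>> jog_arm --rows '[0, 0, 0.001, 0, 0.2, 0, 0, 0.002, 0, 0.2, 0, 0, 0.002, 0, 0.2, 0, 0, 0.002, 0, 0.6, 0, 0, 0.002, 0, 0.7, 0, 0, 0.002, 0, 0.7, 0, 0, 0.002, 0, 0.7, 0, 0, -0.04, 0, 0.8, 0, 0, -0.086, 0, 1, 0, 0, -0.086, 0, 1, 0, 0, -0.086, 0, 1]'

```text
t: 5.4
tcp_pos: [0.6431, 0.0593, 0.1218]
tool_rot: [-0.049, 0.999, -0.0, 0.001]
force: [-0.8, -0.7, -0.4]
finger_gap: 1.0
gripper_force: 0.0
```

```bash
python3 go.py 473.2 -5 120 117.5; python3 m.py scene side
```

```text
shift [ 0.1754 -0.0473  0.0013] turn -0.382 or 2.76 cur yaw 95.63 q6 -1.75 tcp [0.6431 0.0593 0.1218] F [-0.8 -0.7 -0.4] gap 0.9998064089108654 grip 0.0 t 5.4
scene
px [431. 221.] n1318 top 117.5 c 682.3 302.1 size 82.9 72.1 ang -26.9
px [284. 246.] n344 top 29.5 c 475.2 -4.6 size 63.0 41.8 ang -62.3
px [353. 265.] n528 top 37.8 c 644.1 59.6 size 73.4 37.8 ang 6.5
px [235. 267.] n213 top 26.8 c 465.1 -143.5 size 60.4 19.3 ang -76.8
px [183. 298.] n438 top 43.6 c 487.9 -289.8 size 39.5 39.0 ang -86.5
px [116. 313.] n652 top 88.1 c 460.1 -415.9 size 10.6 9.3 ang -13.1
px [242. 353.] n755 top 25.4 c 692.2 -290.4 size 113.1 108.9 ang -39.5
plate ((642.8495483398438, 60.44227600097656), (132.05645751953125, 183.88804626464844), 5.719834804534912) z med 5.392238607445366
side
px [296. 171.] n972 top 112.1 c 658.7 274.7 size 64.7 23.6 ang -11.4
px [217. 205.] n85 top 29.2 c 435.6 284.6 size 23.9 23.1 ang 35.0
px [332. 220.] n455 top 37.0 c 641.1 57.9 size 71.2 41.1 ang 7.2
px [278. 252.] n453 top 28.7 c 471.5 -4.9 size 61.0 45.3 ang -63.0
px [444. 289.] n679 top 24.2 c 689.6 -290.8 size 113.4 110.1 ang -0.6
px [303. 285.] n267 top 26.0 c 461.7 -144.0 size 60.5 18.2 ang -78.4
px [352. 319.] n575 top 42.4 c 484.2 -291.3 size 38.7 36.9 ang 59.1
px [379. 361.] n916 top 87.6 c 454.2 -417.6 size 9.1 7.7 ang -25.4
plate ((642.54248046875, 58.01963424682617), (130.9456024169922, 181.5060272216797), 5.625333309173584) z med 5.049930669101865
```

In the tool's units: -0.382 rad / 6.2832 = -0.0608.

>>> jog_arm --rows '[0.05, -0.012, 0, -0.0159, 1, 0.1, -0.025, 0, -0.0318, 1, 0.14, -0.037, 0, -0.0477, 1, 0.175, -0.047, 0, -0.0608, 1, 0.175, -0.047, 0, -0.0608, 1, 0.175, -0.047, 0, -0.0608, 1, 0.175, -0.047, 0, -0.0608, 1, 0.175, -0.047, 0, -0.0608, 1]'

```text
t: 6.3
tcp_pos: [0.4742, -0.0045, 0.12]
tool_rot: [-0.238, 0.971, -0.0, 0.001]
force: [-0.4, -0.5, 0.5]
finger_gap: 0.996
gripper_force: 0.0
```

```bash
python3 go.py 473.2 -5 20 117.5
```

Run:
```python
from m import *
d=snap('wrist'); save(d,'w3.png'); blobs(d)
```

```text
shift [0.0012 0.0001 0.1   ] turn 0.001 or -3.141 cur yaw 117.54 q6 -2.3 tcp [ 0.4742 -0.0045  0.12  ] F [-0.4 -0.5  0.5] gap 0.9958794298305601 grip 0.0 t 6.3
px [123. 140.] n3299 top 26.3 c 462.8 -142.1 size 60.5 16.5 ang -77.4
px [318. 254.] n5798 top 29.0 c 473.7 -4.4 size 60.0 40.8 ang -62.1
px [210. 330.] n406 top 119.7 c 495.2 -45.5 size 23.2 7.1 ang 27.3
px [423. 330.] n409 top 119.7 c 453.3 32.9 size 23.2 6.8 ang 10.8
px [286. 419.] n75 top 25.3 c 610.4 39.1 size 3.5 2.2 ang -41.5
```

View pics/w3.png

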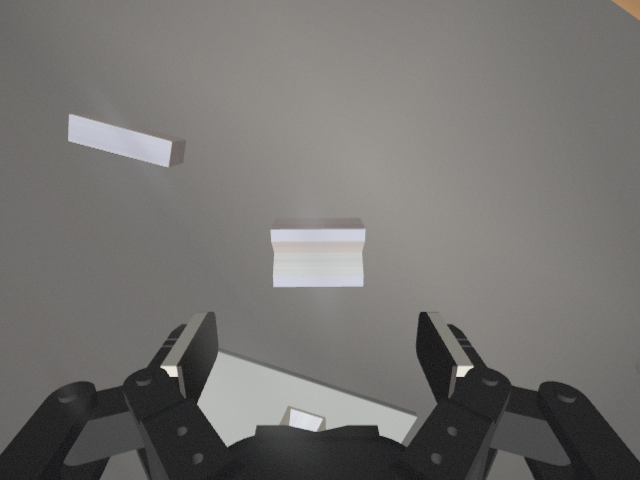

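The V-block lies between the open fingers at (318,254), square to them, and the bar is at (123,140). I grasp the V-block by its end faces.

>>> jog_arm --rows '[0.001, 0, 0.045, 0, 1, 0.001, 0, 0.085, 0, 1, 0.001, 0, 0.098, 0, 1, 0.001, 0, 0.1, 0, 1, 0.001, 0, 0.1, 0, 0.8, 0.001, 0, 0.1, 0, 0.5, 0.001, 0, 0.1, 0, 0.5, 0.001, 0, 0.1, 0, 0.5, 0.001, 0, 0.1, 0, 0.5]' --squeeze 80

```text
t: 7.25
tcp_pos: [0.4728, -0.005, 0.0216]
tool_rot: [-0.238, 0.971, -0.001, 0.001]
force: [0.4, 2.3, 7.2]
finger_gap: 0.681
gripper_force: 90.6
```

>>> jog_arm --rows '[0, 0, -0.03, 0, 0.5, 0, 0, -0.06, 0, 0.5, 0, 0, -0.1, 0, 0.5, 0, 0, -0.1, 0, 0.5, 0, 0, -0.1, 0, 0.5]'

```text
t: 7.75
tcp_pos: [0.4719, -0.0051, 0.1208]
tool_rot: [-0.238, 0.971, -0.0, 0.001]
force: [-1.3, 0.9, -5.4]
finger_gap: 0.681
gripper_force: 92.5
```

```bash
python3 go.py 638.6 100.8 120 5.65
```

```text
shift [-0.1967  0.0169  0.0011] turn -1.189 or 1.952 cur yaw 117.52 q6 -2.3 tcp [ 0.4719 -0.0051  0.1208] F [-1.3  0.9 -5.4] gap 0.6814342768143492 grip 92.493791654706 t 7.75
```

In the tool's units: 1.952 rad / 6.2832 = 0.3107.

>>> jog_arm --rows '[-0.04, 0, 0, 0.0239, 0.5, -0.08, 0, 0, 0.0477, 0.5, -0.12, 0.01, 0, 0.0716, 0.5, -0.16, 0.017, 0, 0.0955, 0.5, -0.197, 0.017, 0, 0.1194, 0.5, -0.197, 0.017, 0, 0.1432, 0.5, -0.197, 0.017, 0, 0.1671, 0.5, -0.197, 0.017, 0, 0.191, 0.5, -0.197, 0.017, 0, 0.2149, 0.5, -0.197, 0.017, 0, 0.2387, 0.5, -0.197, 0.017, 0, 0.2626, 0.5, -0.197, 0.017, 0, 0.2865, 0.5, -0.197, 0.017, 0, 0.3107, 0.5, -0.197, 0.017, 0, 0.3107, 0.5, -0.197, 0.017, 0, 0.3107, 0.5, -0.197, 0.017, 0, 0.3107, 0.5]'

```text
t: 9.35
tcp_pos: [0.638, 0.101, 0.119]
tool_rot: [0.671, 0.742, -0.001, -0.001]
force: [-0.5, -0.1, -4.5]
finger_gap: 0.686
gripper_force: 92.3
```

```bash
python3 go.py 638.4 101.2 28 5.65
```

Run:
```python
from m import *
d=snap('wrist'); save(d,'w4.png'); blobs(d)
for n in ('scene','side'): d=snap(n); save(d,n+'4.png'); blobs(d,.012,.15,(.56,.74,-.05,.17))
```

```text
shift [0.0001 0.0006 0.091 ] turn 0.002 or -3.139 cur yaw 5.79 q6 -0.12 tcp [0.638 0.101 0.119] F [-0.5 -0.1 -4.5] gap 0.6859160531642775 grip 92.3100746423006 t 9.35
px [316. 290.] n3510 top 119.1 c 635.8 119.3 size 60.1 1.7 ang 6.0
px [224. 317.] n274 top 119.3 c 599.8 105.6 size 12.4 2.9 ang 35.5
px [409. 317.] n293 top 119.5 c 673.7 112.9 size 11.5 3.3 ang -25.6
px [317. 346.] n3891 top 119.7 c 637.9 98.6 size 58.8 14.6 ang 5.9
px [366. 224.] n734 top 145.8 c 637.6 97.0 size 112.8 26.5 ang -0.3
px [352. 265.] n525 top 37.8 c 644.2 58.4 size 72.1 38.5 ang 5.2
px [321. 178.] n659 top 146.8 c 635.5 98.4 size 112.7 26.7 ang 4.9
px [332. 220.] n461 top 37.1 c 641.1 58.3 size 74.4 40.2 ang 4.9
```

View pics/w4.png

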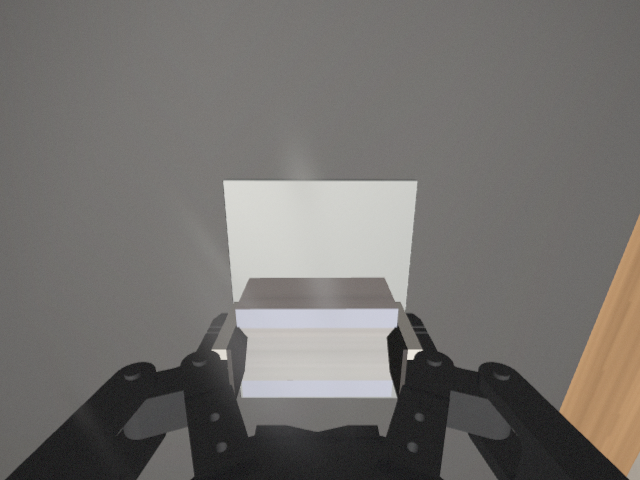

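The V-block is held level with its groove up: rims at rows 308–328 and 380–398, columns 235–398, plate behind. I'll check its lateral offset in the grip before lowering it.

Run:
```python
from m import *
d=snap('wrist')
print(plane(d,[(235,308),(397,308),(242,398),(396,398)],.1255)*1000)
P=cloud(d); R=P[300:404,245:390].reshape(-1,3); print(np.percentile(R[:,2],[50,95,99])*1000)
T=R[R[:,2]>.122]; print(T[:,:2].min(0)*1000,T[:,:2].max(0)*1000,cv2.minAreaRect((T[:,:2]*1000).astype(np.float32)))
```

```text
[[606.36415378 115.94322561 125.5       ]
 [666.23077822 121.96484932 125.5       ]
 [610.23158374  74.5559429  125.5       ]
 [672.98398507  80.91150737 125.5       ]]
[nan nan nan]
[609.38995356  76.32455739] [669.75741114 122.39869762] ((638.6122436523438, 99.30071258544922), (58.51780319213867, 41.9540901184082), 5.8684234619140625)
```

>>> jog_arm --rows '[0.002, 0, 0.04, 0, 0.5, 0.002, 0, 0.07, 0, 0.5, 0.002, 0, 0.084, 0, 0.5, 0.002, 0, 0.089, 0, 0.5, 0.002, 0, 0.089, 0, 0.5, 0.002, 0, 0.089, 0, 0.5]'

```text
t: 10.15
tcp_pos: [0.6399, 0.103, 0.0327]
tool_rot: [0.671, 0.741, 0.001, 0.001]
force: [-0.2, -0.4, -4.3]
finger_gap: 0.681
gripper_force: 92.2
```

>>> jog_arm --rows '[0, 0, 0.002, 0, 0.5, 0, 0, 0.003, 0, 0.5, 0, 0, 0.003, 0, 0.5, 0, 0, 0.003, 0, 0.5]'

```text
t: 10.55
tcp_pos: [0.6387, 0.1031, 0.0287]
tool_rot: [0.671, 0.741, 0.0, 0.0]
force: [-0.2, -0.0, -4.2]
finger_gap: 0.681
gripper_force: 92.2
```

>>> jog_arm --rows '[0, 0, 0.001, 0, 0.5, 0, 0, 0.0015, 0, 0.5, 0, 0, 0.0015, 0, 0.5, 0, 0, 0.0015, 0, 0.5]'

```text
t: 10.95
tcp_pos: [0.6388, 0.1031, 0.0276]
tool_rot: [0.671, 0.741, 0.0, 0.0]
force: [-1.0, -1.0, 5.0]
finger_gap: 0.685
gripper_force: 93.1
```

>>> jog_arm --rows '[0, 0, 0, 0, 0.8, 0, 0, 0, 0, 1, 0, 0, 0, 0, 1, 0, 0, 0, 0, 1, 0, 0, -0.03, 0, 1, 0, 0, -0.07, 0, 1, 0, 0, -0.1, 0, 1, 0, 0, -0.1, 0, 1, 0, 0, -0.1, 0, 1]'

```text
t: 11.85
tcp_pos: [0.6388, 0.1031, 0.1275]
tool_rot: [0.671, 0.741, 0.001, 0.001]
force: [0.2, -0.4, -0.4]
finger_gap: 1.003
gripper_force: 0.0
```

```bash
python3 go.py 462.8 -142.4 120 -77.4
```

Run:
```python
from m import *
d=snap('wrist'); save(d,'w5.png'); blobs(d,zhi=.1)
for n in ('scene','side'): d=snap(n); save(d,n+'5.png'); blobs(d,.02,.1,(.56,.74,-.05,.17))
```

```text
shift [-0.2269 -0.1994  0.0072] turn 1.45 or -1.692 cur yaw 5.67 q6 -0.11 tcp [0.6388 0.1031 0.1275] F [ 0.2 -0.4 -0.4] gap 1.0025512906525447 grip 0.0 t 11.85
px [316. 282.] n11212 top 37.0 c 640.6 81.7 size 80.3 70.2 ang -84.4
px [105. 475.] n69 top 20.1 c 468.8 -132.9 size 7.3 1.9 ang -78.7
px [358. 260.] n742 top 37.7 c 641.5 80.2 size 82.8 72.5 ang -82.1
px [327. 216.] n593 top 36.8 c 638.2 80.5 size 83.4 72.6 ang -84.3
```

View pics/w5.png

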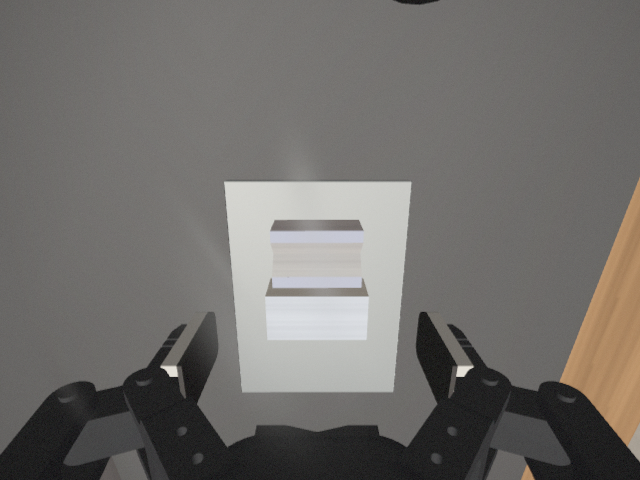

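The V-block (rows 230–287) lies parallel behind the tube (rows 290–340) with a gap of about 6 mm, centred on the plate. Next is the bar.

In the tool's units: 1.45 rad / 6.2832 = 0.2308.

>>> jog_arm --rows '[-0.035, -0.03, 0, 0.0239, 1, -0.07, -0.06, 0, 0.0477, 1, -0.105, -0.09, 0, 0.0716, 1, -0.14, -0.12, 0, 0.0955, 1, -0.175, -0.15, 0, 0.1194, 1, -0.2, -0.18, 0, 0.1432, 1, -0.227, -0.199, 0, 0.1671, 1, -0.227, -0.199, 0, 0.191, 1, -0.227, -0.199, 0.007, 0.2149, 1, -0.227, -0.199, 0.007, 0.2308, 1, -0.227, -0.199, 0.007, 0.2308, 1, -0.227, -0.199, 0.007, 0.2308, 1, -0.227, -0.199, 0.007, 0.2308, 1]'

```text
t: 13.3
tcp_pos: [0.4628, -0.1423, 0.1194]
tool_rot: [0.994, 0.111, -0.0, -0.0]
force: [0.4, 0.1, 0.7]
finger_gap: 1.004
gripper_force: 0.0
```

```bash
python3 go.py 462.8 -142.4 20 -77.4
```

Run:
```python
from m import *
d=snap('wrist'); save(d,'w6.png'); blobs(d)
```

```text
shift [0.     0.0001 0.0994] turn 0.002 or -3.14 cur yaw -77.31 q6 0.82 tcp [ 0.4628 -0.1423  0.1194] F [0.4 0.1 0.7] gap 1.0039864687288487 grip 0.0 t 13.3
px [628.   7.] n336 top 24.7 c 638.7 -274.9 size 12.7 3.7 ang 78.3
px [543. 272.] n4982 top 43.4 c 485.3 -289.5 size 40.5 39.2 ang 60.5
px [316. 253.] n2555 top 26.5 c 463.0 -142.1 size 60.1 16.3 ang -77.4
px [210. 330.] n424 top 119.5 c 454.2 -100.3 size 23.1 6.9 ang 29.8
px [423. 330.] n430 top 119.5 c 472.7 -187.0 size 22.9 7.2 ang 11.0
```

View pics/w6.png

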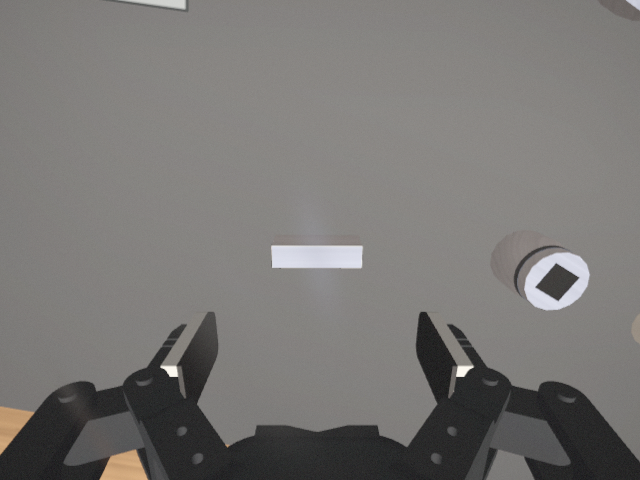

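The bar is centred between the fingers at (316,256) and the large socket is at (556,278). I grasp the bar.

>>> jog_arm --rows '[0, 0, 0.045, 0, 1, 0, 0, 0.085, 0, 1, 0, 0, 0.097, 0, 1, 0, 0, 0.099, 0, 1, 0, 0, 0.099, 0, 0.8, 0, 0, 0.099, 0, 0.5, 0, 0, 0.099, 0, 0.5, 0, 0, 0.099, 0, 0.5, 0, 0, 0.099, 0, 0.5]' --squeeze 60

```text
t: 14.25
tcp_pos: [0.4638, -0.1429, 0.0226]
tool_rot: [0.994, 0.11, 0.001, 0.001]
force: [-0.5, 0.6, 7.4]
finger_gap: 0.682
gripper_force: 65.3
```

>>> jog_arm --rows '[0, 0, -0.03, 0, 0.5, 0, 0, -0.06, 0, 0.5, 0, 0, -0.1, 0, 0.5, 0, 0, -0.1, 0, 0.5, 0, 0, -0.1, 0, 0.5]'

```text
t: 14.75
tcp_pos: [0.4634, -0.1427, 0.1221]
tool_rot: [0.994, 0.11, 0.001, 0.001]
force: [-0.7, -0.5, -2.0]
finger_gap: 0.686
gripper_force: 66.0
```

```bash
python3 go.py 645.8 27.1 120 5.65
```

```text
shift [ 0.215  -0.1259  0.0023] turn -1.449 or 1.692 cur yaw -77.39 q6 0.82 tcp [ 0.4634 -0.1427  0.1221] F [-0.7 -0.5 -2. ] gap 0.6858426793507008 grip 65.98132967948914 t 14.75
```

In the tool's units: -1.449 rad / 6.2832 = -0.2306.

>>> jog_arm --rows '[0.035, -0.02, 0, -0.0239, 0.5, 0.07, -0.04, 0, -0.0477, 0.5, 0.105, -0.06, 0, -0.0716, 0.5, 0.14, -0.08, 0, -0.0955, 0.5, 0.175, -0.1, 0, -0.1194, 0.5, 0.215, -0.126, 0, -0.1432, 0.5, 0.215, -0.126, 0, -0.1671, 0.5, 0.215, -0.126, 0, -0.191, 0.5, 0.215, -0.126, 0, -0.2149, 0.5, 0.215, -0.126, 0, -0.2306, 0.5, 0.215, -0.126, 0, -0.2306, 0.5, 0.215, -0.126, 0, -0.2306, 0.5, 0.215, -0.126, 0, -0.2306, 0.5]'

```text
t: 16.05
tcp_pos: [0.6448, 0.0273, 0.1198]
tool_rot: [0.672, 0.74, -0.0, -0.001]
force: [-0.4, 0.3, -1.4]
finger_gap: 0.688
gripper_force: 65.8
```

```bash
python3 go.py 645.8 27.1 28.5 5.65
```

Run:
```python
from m import *
d=snap('wrist'); save(d,'w7.png')
P=cloud(d); R=P[300:404,245:390].reshape(-1,3); T=R[R[:,2]>.1195]; print(np.percentile(T[:,2],95),cv2.minAreaRect((T[:,:2]*1000).astype(np.float32)))
```

```text
shift [-0.0003  0.0012  0.0913] turn -0.002 or 3.139 cur yaw 5.52 q6 -0.23 tcp [0.6448 0.0273 0.1198] F [-0.4  0.3 -1.4] gap 0.6881911726861947 grip 65.82677006721497 t 16.05
0.1233403570886978 ((644.6375732421875, 25.84813690185547), (59.06959533691406, 19.709060668945312), 5.469737529754639)
```

View pics/w7.png

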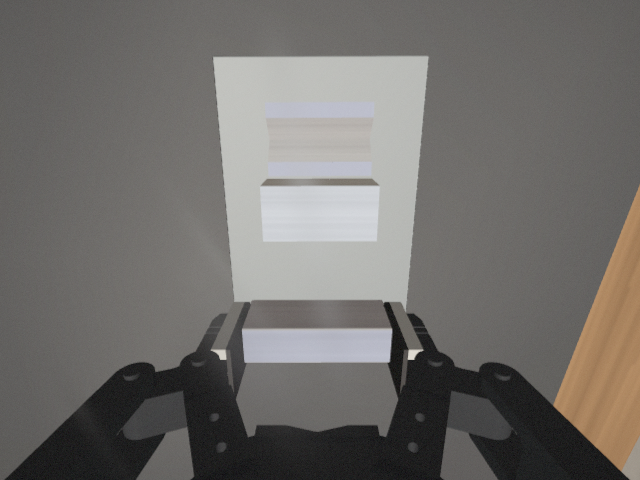

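The bar is held level (rows 328–361), behind it the tube (183–240) and the V-block (100–178).

Run:
```python
from m import *
d=snap('wrist')
for z in (.1225,.1235):
    p=plane(d,[(243,328),(391,328),(392,361.5),(243,361.5)],z)*1000; print(p.mean(0), np.linalg.norm(p[0]-p[3]))
t=plane(d,[(264,185),(378,185),(377,241),(262,241)],.036)*1000; print(t.mean(0))
```

```text
[644.93212248  27.00748513 122.5       ] 15.621955823393716
[644.86576726  27.70388447 123.5       ] 15.490230084117686
[643.55576635  59.05084225  36.        ]
```

>>> jog_arm --rows '[0, 0.001, 0.04, 0, 0.5, 0, 0.001, 0.07, 0, 0.5, 0, 0.001, 0.083, 0, 0.5, 0, 0.001, 0.089, 0, 0.5, 0, 0.001, 0.089, 0, 0.5, 0, 0.001, 0.089, 0, 0.5, 0, 0.001, 0.089, 0, 0.5]'

```text
t: 16.85
tcp_pos: [0.6475, 0.0273, 0.0334]
tool_rot: [0.672, 0.741, 0.001, 0.001]
force: [-0.5, -0.1, -1.5]
finger_gap: 0.687
gripper_force: 65.7
```

>>> jog_arm --rows '[0, 0, 0.002, 0, 0.5, 0, 0, 0.003, 0, 0.5, 0, 0, 0.003, 0, 0.5, 0, 0, 0.003, 0, 0.5]'

```text
t: 17.25
tcp_pos: [0.6463, 0.0274, 0.0289]
tool_rot: [0.672, 0.741, 0.0, 0.0]
force: [0.5, 0.5, -2.0]
finger_gap: 0.686
gripper_force: 65.7
```

>>> jog_arm --rows '[0, 0, 0.001, 0, 0.5, 0, 0, 0.0015, 0, 0.5, 0, 0, 0.0015, 0, 0.5, 0, 0, 0.0015, 0, 0.5]'

```text
t: 17.65
tcp_pos: [0.6464, 0.0274, 0.0287]
tool_rot: [0.672, 0.741, 0.0, 0.0]
force: [-1.8, 0.4, 5.6]
finger_gap: 0.688
gripper_force: 66.8
```

>>> jog_arm --rows '[0, 0, 0, 0, 0.8, 0, 0, 0, 0, 1, 0, 0, 0, 0, 1, 0, 0, 0, 0, 1, 0, 0, -0.03, 0, 1, 0, 0, -0.07, 0, 1, 0, 0, -0.1, 0, 1, 0, 0, -0.1, 0, 1, 0, 0, -0.1, 0, 1]'

```text
t: 18.55
tcp_pos: [0.6465, 0.0274, 0.1279]
tool_rot: [0.672, 0.741, 0.0, 0.001]
force: [-0.4, -0.3, -0.1]
finger_gap: 0.999
gripper_force: 0.0
```

```bash
python3 go.py 485.3 -290 120 5.65
```

Run:
```python
from m import *
d=snap('wrist'); save(d,'w8.png'); blobs(d,zhi=.1)
P=cloud(d); g=P[...,2]
for n,lo in (('tube',.033),):
    pass
for n in ('scene','side'): d=snap(n); save(d,n+'8.png'); blobs(d,.02,.1,(.56,.74,-.05,.17))
```

```text
shift [-0.3001 -0.1915  0.0077] turn -0.001 or 3.141 cur yaw 5.62 q6 -0.23 tcp [0.6465 0.0274 0.1279] F [-0.4 -0.3 -0.1] gap 0.9988239900658917 grip 0.0 t 18.55
px [316. 138.] n7113 top 35.2 c 638.6 101.4 size 60.1 39.7 ang 5.5
px [316. 220.] n9364 top 37.3 c 643.2 53.7 size 70.4 45.0 ang 5.7
px [355. 262.] n920 top 37.7 c 642.2 73.8 size 96.7 71.5 ang -84.1
px [329. 218.] n726 top 36.7 c 639.9 70.3 size 102.3 71.7 ang -82.3
```

View pics/w8.png

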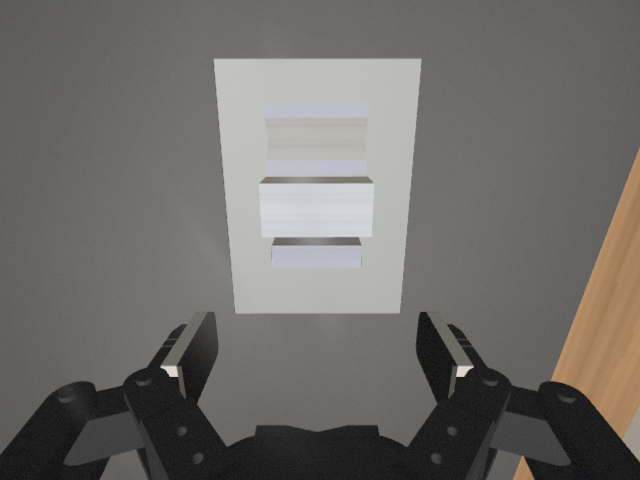

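All three lie parallel on the plate: V-block rows 100–176, tube 184–237, bar 246–268. I measure the gaps and move on to the large socket.

Run:
```python
from m import *
d=snap('wrist')
t=plane(d,[(260.5,184),(373,184),(371.5,237),(262,237)],.036)*1000; b=plane(d,[(273,246),(361,246),(361,268),(272,268)],.031)*1000
T=t.mean(0)[:2];B=b.mean(0)[:2];V=np.array([638.6,101.4]); a=np.radians(5.6); E=np.array([[np.cos(a),np.sin(a)],[-np.sin(a),np.cos(a)]])
print(T,B,'bar rel',E@(B-T),'vb rel',E@(V-T),'tube in plate',E@(T-[642.7,59]))
```

```text
[641.27428273  59.42444811] [644.38470191  27.3642296 ] bar rel [ -0.03295469 -32.21073163] vb rel [ 1.43457663 42.03618364] tube in plate [-1.37749402  0.56154801]
```

>>> jog_arm --rows '[-0.04, -0.025, 0, 0, 1, -0.08, -0.05, 0, 0, 1, -0.12, -0.075, 0, 0, 1, -0.16, -0.1, 0, 0, 1, -0.2, -0.125, 0, 0, 1, -0.24, -0.15, 0, 0, 1, -0.28, -0.175, 0, 0, 1, -0.3, -0.1915, 0, 0, 1, -0.3, -0.1915, 0, 0, 1, -0.3, -0.1915, 0, 0, 1, -0.3, -0.1915, 0, 0, 1]'

```text
t: 19.85
tcp_pos: [0.4851, -0.2886, 0.1267]
tool_rot: [0.671, 0.741, 0.0, -0.001]
force: [-0.2, 0.5, -0.3]
finger_gap: 1.001
gripper_force: 0.0
```

```bash
python3 go.py 485.3 -290 27 5.65
```

Run:
```python
from m import *
d=snap('wrist'); save(d,'w9.png'); blobs(d,zhi=.1)
```

```text
shift [-0.0016  0.0001  0.0996] turn 0.0 or -3.141 cur yaw 5.67 q6 -0.83 tcp [ 0.4851 -0.2886  0.1267] F [-0.2  0.5 -0.3] gap 1.0013278709553697 grip 0.0 t 19.85
px [578. 292.] n3302 top 24.6 c 675.0 -297.3 size 112.0 77.1 ang -66.7
px [318. 256.] n3740 top 43.4 c 485.6 -289.8 size 39.3 39.3 ang -28.7
px [263. 403.] n2769 top 61.9 c 452.0 -406.4 size 33.2 14.3 ang 30.9
```

View pics/w9.png

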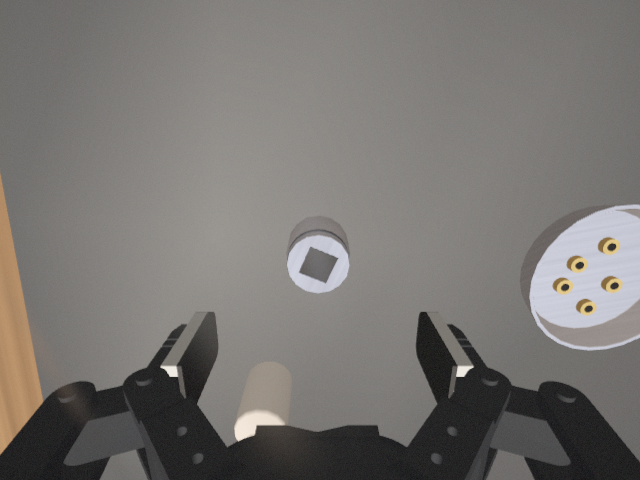

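The socket is centred at (318,264) between the fingers. The bottle (263,400) and dish (590,280) are well clear, so I grasp the socket.

>>> jog_arm --rows '[-0.001, 0.001, 0.045, 0, 1, -0.001, 0.001, 0.085, 0, 1, -0.001, 0.001, 0.097, 0, 1, -0.001, 0.001, 0.0985, 0, 1, -0.001, 0.001, 0.0985, 0, 0.7, -0.001, 0.001, 0.0985, 0, 0.3, -0.001, 0.001, 0.0985, 0, 0.3, -0.001, 0.001, 0.0985, 0, 0.3, -0.001, 0.001, 0.0985, 0, 0.3, -0.001, 0.001, 0.0985, 0, 0.3]' --squeeze 60

```text
t: 20.9
tcp_pos: [0.487, -0.2914, 0.031]
tool_rot: [0.672, 0.741, 0.0, 0.002]
force: [0.3, 1.6, 6.1]
finger_gap: 0.485
gripper_force: 59.9
```

>>> jog_arm --rows '[0, 0, -0.03, 0, 0.3, 0, 0, -0.06, 0, 0.3, 0, 0, -0.1, 0, 0.3, 0, 0, -0.11, 0, 0.3, 0, 0, -0.11, 0, 0.3, 0, 0, -0.11, 0, 0.3]'

```text
t: 21.5
tcp_pos: [0.4855, -0.2902, 0.1382]
tool_rot: [0.672, 0.741, -0.0, -0.001]
force: [0.1, 0.4, -2.4]
finger_gap: 0.484
gripper_force: 62.0
```

```bash
python3 go.py 642 59.2 135 5.65
```

```text
shift [0.3324 0.1899 0.0034] turn -0.001 or 3.141 cur yaw 5.61 q6 -0.83 tcp [ 0.4855 -0.2902  0.1382] F [ 0.1  0.4 -2.4] gap 0.48363370084567536 grip 62.00827220454812 t 21.5
```

>>> jog_arm --rows '[0.04, 0.02, 0, 0, 0.3, 0.08, 0.045, 0, 0, 0.3, 0.12, 0.07, 0, 0, 0.3, 0.16, 0.09, 0, 0, 0.3, 0.2, 0.115, 0, 0, 0.3, 0.24, 0.135, 0, 0, 0.3, 0.28, 0.16, 0, 0, 0.3, 0.332, 0.19, 0, 0, 0.3, 0.332, 0.19, 0, 0, 0.3, 0.332, 0.19, 0, 0, 0.3, 0.332, 0.19, 0, 0, 0.3, 0.332, 0.19, 0, 0, 0.3]'

```text
t: 22.7
tcp_pos: [0.6416, 0.0565, 0.1378]
tool_rot: [0.672, 0.74, -0.001, -0.001]
force: [-0.6, 0.3, -2.2]
finger_gap: 0.484
gripper_force: 62.0
```

```bash
python3 go.py 642 59.2 67 5.65
```

Run:
```python
from m import *
d=snap('wrist'); save(d,'w10.png')
g=d['pixels']; c=np.hstack([snap('side')['pixels'][60:300,200:520],snap('scene')['pixels'][100:340,200:520]]); cv2.imwrite('pics/ss10.png',c[:,:,::-1])
P=cloud(d)[290:420,250:390].reshape(-1,3); P=P[np.isfinite(P[:,2])]
for lo in (.140,.145): 
    T=P[P[:,2]>lo]; print(len(T),np.percentile(T[:,2],[5,50,95]).round(4),cv2.minAreaRect((T[:,:2]*1000).astype(np.float32)))
A=np.c_[T[:,:2]-T[:,:2].mean(0),np.ones(len(T))]; print('tilt',np.linalg.lstsq(A,T[:,2],rcond=None)[0])
```

```text
shift [0.0027 0.0009 0.0708] turn -0.003 or 3.139 cur yaw 5.5 q6 -0.18 tcp [0.6416 0.0565 0.1378] F [-0.6  0.3 -2.2] gap 0.48437261869067183 grip 62.02509518712759 t 22.7
11642 [0.1423 0.1491 0.1842] ((640.053955078125, 58.63945770263672), (40.43571090698242, 51.674922943115234), 82.70328521728516)
10503 [0.1474 0.1492 0.1856] ((640.37939453125, 58.38452911376953), (40.015296936035156, 50.64672088623047), 83.91752624511719)
tilt [0.05431397 0.32889143 0.15263683]
```

View pics/w10.png

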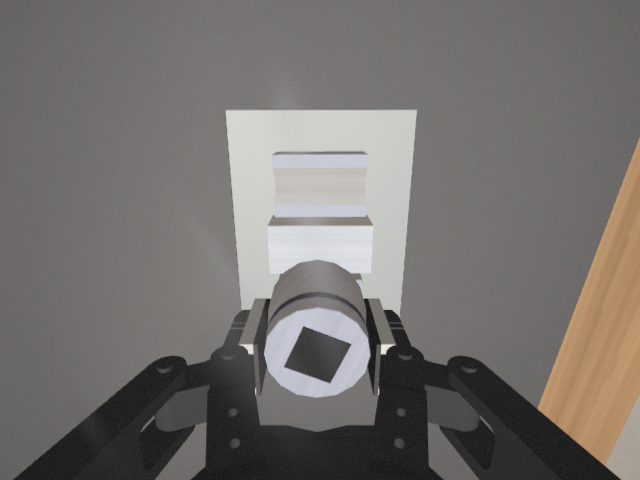

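View pics/ss10.png

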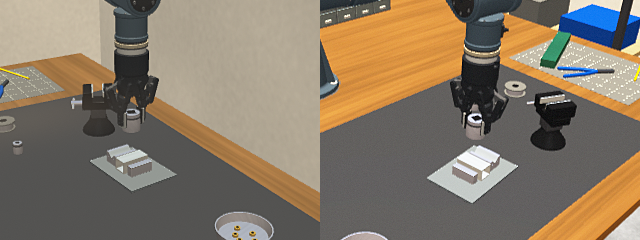

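The socket is held with its top face at (317,352), and the three pieces wait below it. I check its tilt and centre on the top face alone.

Run:
```python
from m import *
d=snap('wrist'); C=cloud(d)
v,u=np.mgrid[0:480,0:640]; k=((u-317)**2+(v-352)**2<42**2)&((abs(u-317)>34)|(abs(v-354)>30))
T=C[k]; T=T[np.isfinite(T[:,2])]; A=np.c_[T[:,:2]-T[:,:2].mean(0),np.ones(len(T))]
print('tilt',np.linalg.lstsq(A,T[:,2],rcond=None)[0], 'centre',plane(d,[(317,352)],np.median(T[:,2]))*1000, 'left/right',plane(d,[(264.5,350),(369.5,350)],np.median(T[:,2]))*1000)
```

```bash
python3 go.py 642 59.2 67 5.65
```

```text
tilt [-0.00476168  0.00440851  0.14988152] centre [[641.97133317  59.46018232 149.88090332]] left/right [[622.58693496  58.46035208 149.88090332]
 [661.17534816  62.19477021 149.88090332]]
shift [ 0.0025 -0.0003  0.0719] turn -0.003 or 3.139 cur yaw 5.5 q6 -0.18 tcp [0.6425 0.0568 0.1389] F [ 0.3  0.3 -2.5] gap 0.47937274411892383 grip 62.02498074620962 t 22.9
```

>>> jog_arm --rows '[0, 0, 0.03, 0, 0.3, 0, 0, 0.055, 0, 0.3, 0, 0, 0.065, 0, 0.3, 0, 0, 0.068, 0, 0.3, 0, 0, 0.068, 0, 0.3, 0, 0, 0.068, 0, 0.3, 0, 0, 0.068, 0, 0.3]'

```text
t: 23.6
tcp_pos: [0.6437, 0.0582, 0.0722]
tool_rot: [0.672, 0.741, 0.001, 0.001]
force: [0.6, 0.1, -2.0]
finger_gap: 0.486
gripper_force: 62.0
```

>>> jog_arm --rows '[0, 0, 0.001, 0, 0.3, 0, 0, 0.002, 0, 0.3, 0, 0, 0.002, 0, 0.3, 0, 0, 0.002, 0, 0.3]'

```text
t: 24.0
tcp_pos: [0.6427, 0.0583, 0.0688]
tool_rot: [0.672, 0.741, -0.0, -0.0]
force: [-0.6, 0.0, -1.5]
finger_gap: 0.483
gripper_force: 62.0
```

>>> jog_arm --rows '[-0.0015, 0, 0, 0, 0.3, -0.0015, 0, 0.001, 0, 0.3, -0.0015, 0, 0.0015, 0, 0.3, -0.0015, 0, 0.0015, 0, 0.3]'

```text
t: 24.4
tcp_pos: [0.6429, 0.0567, 0.0672]
tool_rot: [0.672, 0.741, -0.0, -0.0]
force: [0.2, 0.8, -1.4]
finger_gap: 0.485
gripper_force: 62.0
```

>>> jog_arm --rows '[0, 0, 0.0007, 0, 0.3, 0, 0, 0.001, 0, 0.3, 0, 0, 0.001, 0, 0.3]'

```text
t: 24.7
tcp_pos: [0.6429, 0.0567, 0.0671]
tool_rot: [0.672, 0.741, 0.0, 0.0]
force: [-2.3, -0.0, 5.5]
finger_gap: 0.489
gripper_force: 62.8
```

Contact made, at 5.5 N. I release and retreat.

>>> jog_arm --rows '[0, 0, 0, 0, 0.6, 0, 0, 0, 0, 0.8, 0, 0, 0, 0, 1, 0, 0, 0, 0, 1, 0, 0, 0, 0, 1, 0, 0, -0.03, 0, 1, 0, 0, -0.07, 0, 1, 0, 0, -0.1, 0, 1, 0, 0, -0.1, 0, 1, -0.05, 0, -0.12, 0, 1, -0.1, 0, -0.12, 0, 1, -0.1, 0, -0.12, 0, 1, -0.1, 0, -0.12, 0, 1]'

```text
t: 26.0
tcp_pos: [0.6523, -0.0444, 0.1854]
tool_rot: [0.673, 0.74, -0.0, -0.001]
force: [-0.5, 0.7, -1.1]
finger_gap: 1.0
gripper_force: 0.0
```

Run:
```python
from m import *
d=snap('wrist'); save(d,'w11.png'); blobs(d,zhi=.1,box=(.56,.74,-.05,.17))
for n in ('scene','side'): blobs(snap(n),.02,.1)
print(manip.sense()['force'])
```

```text
px [318.  62.] n11041 top 79.2 c 642.4 58.2 size 39.1 39.1 ang 16.1
px [318. 140.] n1752 top 32.6 c 646.0 26.4 size 59.5 15.3 ang 5.4
px [430. 225.] n774 top 97.2 c 688.2 279.3 size 104.3 54.1 ang 16.5
px [355. 260.] n1065 top 78.8 c 644.0 57.7 size 41.0 38.5 ang -65.3
px [116. 312.] n577 top 88.1 c 460.0 -415.9 size 9.3 6.3 ang 80.5
px [242. 353.] n389 top 25.7 c 692.9 -290.2 size 111.4 109.7 ang -25.1
px [296. 171.] n753 top 93.8 c 666.8 299.4 size 98.2 60.8 ang -26.3
px [330. 215.] n901 top 77.8 c 641.7 56.4 size 40.1 37.7 ang 32.8
px [444. 288.] n301 top 24.6 c 689.8 -291.0 size 112.8 109.7 ang 58.5
px [379. 359.] n825 top 88.4 c 454.6 -417.6 size 8.9 8.2 ang 87.5
[1.0657684  0.03815075 0.18496357]
```

View pics/w11.png

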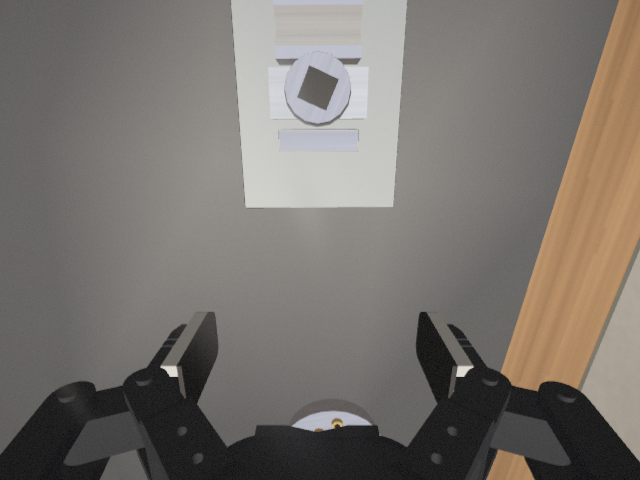

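The socket stands upright on the tube at (318,88), measured at (642.4,58.2) with its top at 78–79 mm. The V-block and bar lie parallel either side of the tube, and the gripper is clear.

```bash
python3 -c "
from station import manip, cams
print(manip.sign_off())"
```

```text
the job is handed in; nothing more can be done
None
```

The glue-up is set out and handed in (no verdict came back): the tube is within about 2 mm of the plate centre, the V-block is about 5 mm from it on the vise side, the bar about 7 mm on the dish side, and the large socket stands upright on the tube's middle.

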